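# Set the skiver's depth lever by its clicks

### The job

Set the depth of the bench skiver: push its upright lever all the way back against the home stop (the end with the square block), and from there push it the other way, three clicks, and leave it sitting in the third notch. Do not go past the third notch at any time. Only push the lever, never take it between the fingers, and leave the other things where they are; finish with the robot clear of everything.

Things in the scene. Friction and masses are not known exactly. Their poses are not given: they have to be found in the camera images.
- skiver: Bench skiver fixed to the table: off-white block on a dark foot, 170 x 260 mm, flat deck 45 mm up; feed roller and blade bar at x = +14 to +76 mm, up to 30 mm above the deck. Origin: centre of its underside, on the table. z up; y runs along the lever's slot from home stop to far stop; the slot's middle line is at x = -30 mm, and the lever at home is at y = -45 mm. Dark lines 15 mm apart mark the 7 notches.
- depth_lever (a joint): Slide of the lever from home, in m: 0 at the home stop, growing along the skiver's +y to 0.090. Notches every 15 mm: 0, 0.015, 0.030, 0.045 (the third), ... 0.090; let go, it centres itself in one within about 1 mm. Half-way between notches is a ridge that takes 4 to 8 N to pass; then it snaps on to the next notch by itself. Starts in the first or second notch.
- lever_top (a point): Middle of the lever's top, 83 mm above the table. The lever is a plain upright dark steel plate 12 mm thick along the slot, 40 mm wide across it, from 4 to 38 mm above the deck. It slides along this point's y axis (the skiver's y); z is up. Beside the slot the deck is clear to 40 mm either side of its middle line, except for the spacer near the far stop (16 mm high, 22 mm off).
- home_block (a point): Middle of the top of the home stop, a square steel block 36 mm across and 22 mm along the slot, 10 mm high on the deck. Its inner face is 13 mm from the near face of the lever at home, so fingers pushing the lever off from home must stay above the block.
- far_post (a point): Middle of the top of the far stop, a round steel post 18 mm wide, 10 mm high on the deck, at the other end of the slot.
- weight: Not to be moved: steel knob-topped pressing weight, 52 mm wide, 64 mm high. Origin at its underside or middle.
- awl: Not to be moved: awl with a wooden handle, 140 mm long, lying. Origin at its underside or middle.
- folder: Not to be moved: flat white bone folder, 130 x 22 x 6 mm. Origin at its underside or middle.
- spacer: Not to be moved: steel spacer disc, 24 mm wide, 16 mm high, on the skiver's deck, at the corner by the far stop. Origin at its underside or middle.
- edge_paint: Not to be moved: small pale bottle with a black cap, 44 mm wide, 85 mm high, near the far-stop end of the skiver. Origin at its underside or middle.
- wax_tin: Not to be moved: flat round tin, 64 mm wide, 28 mm high, in front of the skiver. Origin at its underside or middle.
- mallet: Not to be moved: mallet, 260 mm long, lying at the back of the table. Origin at its underside or middle.

How it is judged:
By the outcome, as a careful person would: the job done as asked, in the order asked, and still so for the second after the job is handed in, with the robot touching nothing.
It also fails if it takes over 59 s, if anything falls off the work surface, if the arm or the gripper's body presses on something with over 40 N, if the wrist force passes 120 N, or if a joint passes its speed limit or range.

### The arm

A 7-joint arm with a two-finger parallel gripper is mounted at the origin on the work surface. World frame = base frame: x ahead of the robot, y to its left, z up, the work surface at z = 0. Lengths are in m, angles in rad, forces in N, time in s.
With the tool pointing down it reaches from about 0.35 to 0.9 m from the base axis. Payload 8.1 kg.
Tool frame: the origin (TCP) lies midway between the tips of the shut fingers; the grasp point (between the pads) lies 19 mm behind it; z points along the fingers, x is the direction in which the jaws open and shut, and the axes are right-handed (so a half turn about z gives the same grasp; the last joint's range is limited). The gripper opens to 92 mm and grips with 3 to 60 N. Pads are 19 mm wide; open, the fingers measure 130 mm over their backs; the gripper's body (75 mm by 190 mm) begins 47 mm behind the grasp point.
Start: joints at [-1.267, 0.434, 0.025, 1.573, -0.012, 1.134, -0.075], TCP at [0.247, 0.574, 0.189] pointing down, gripper open.
Joint ranges: [-2.62, 2.62], [-0.44, 2.09], [-1.27, 1.32], [0.08, 2.57], [-1.32, 4.46], [0.12, 2], [-2.74, 2.74]. Speed limits (rad/s): [2.22, 2.22, 3.01, 3.01, 3.14, 3.14, 3.14].

### API

Orientations are given as a rotation vector (axis times angle).
In Python, from workcell import status, eyes, job, finder gives the robot as it stands.
- The arm moves only by the tool drive_tool, never from a script. Its argument "rows" is text: rows parted by semicolons, each of 7 numbers parted by spaces: the closure, from -1 (fully open) to 1 (shut), so that 0 is half open, then the shift along the tool's x, y, z in units of 0.4 m (1.0 is 0.4 m), then the turn, a rotation vector about the tool's x, y, z in units of pi rad (1.0 is pi rad). A call has 1 to 12 rows; each row is the pose to reach, as a shift and turn from the pose measured when the call began, along the tool's axes at that moment, turning the shorter way round; what a row does not reach only later rows make up. A row lasts 1/10 s, in which the tool goes at most 50 mm and 8.59 degrees, less where a joint would pass 70% of its speed; a pose out of reach is approached as far as the arm can. A call with a number of a shift or a turn outside -1 to 1 is refused whole. A call with a gripper value outside its range is refused whole. The fingers move at their own pace and stop on an object; "newtons" is the grip in N (left out, the last holds). Time passes only in rows, so rows that repeat a pose let the fingers close. It gives the time, the measured TCP pose, the force and the opening at its end, in the units of the state.
- status.get_state(): the state, without advancing time (a new reading comes with each control period).
- eyes.grab_frame(name): name is "scene" or "top" or "wrist"; returns a dict with "img" (480x640x3 uint8, red, green, blue), "fx", "fy", "cx", "cy" (pixels), "camera_from_world" (4x4, takes a point from world to camera coordinates). Camera axes: x right, y down, z forward; pixel columns grow to the right and rows downward; lengths in m; the calibration is good to about 2 mm. A picture is of the moment at which its call begins. There is no depth.
- job.finish_job(): hands the job in, once; it reports no verdict.
Trained networks look in a picture, given as the dict that the camera call returned (one of the last four; its "shot" number tells which), for a name from the list of things; names that differ only in an ending like _2 or _b are one class to them, and where a whole thing is asked for, a point or a joint stands for the part that bears it (a point fixed in the world has none). Each returns a list of dicts, best first, with "conf" (0 to 1); they miss things now and then, are a little off and sometimes report something else, mostly with a low value. They report only what shows in the picture. A call takes as long as a camera call.
- finder.cut_out(picture, target): "region" (480x640 bool, what is visible of it) and "bbox" ([left, top, right, bottom] in pixels, round what is visible of it).
The state is a dict: "clock": time; "qpos": joint angles; "qd": joint speeds; "tau": joint torques, N m; "eef_pos": TCP position; "eef_rot": TCP orientation; "wrist_force": force on the tool from outside, world axes, zero at the start; "torque": the same for the moment, N m; "opening": finger opening in m.
Only numpy, scipy, OpenCV 4.12 (cv2) and the standard library are available. Lean on these libraries where they do the work, as an engineer would, in place of code of your own. Each camera call takes 0.05 s, during which the arm holds its last target.

## Working session

There is one attempt and no reset: what is moved stays moved. The work goes in short steps, Python scripts to look and compute and a tool call to move; the robot and the scene stay as the last step left them, time stands still between calls to the robot, and variables do not carry over. Pictures are saved under pics/ and viewed, and the job is handed in when it is done.

Besides the shell and the picture viewer there is one more tool, called after "Request:" as name(argument=value, ...) on one line, values as JSON. drive_tool: Moves the arm, as the interface text tells. Shifts and turns lie within -1 to 1; 1 stands for 0.4 m of shift or pi rad of turn. Its arguments: {"type":"object","properties":{"rows":{"type":"string"},"newtons":{"type":"number"}},"required":["rows"]}

```bash
mkdir -p pics; cat > h.py <<'E'
import numpy as np, cv2
from scipy.spatial.transform import Rotation as R
from workcell import status, eyes, job, finder
def save(f,n,crop=None,s=1):
    im=f["img"][:,:,::-1]
    if crop: l,t,r,b=crop; im=im[t:b,l:r]
    if s!=1: im=cv2.resize(im,None,fx=s,fy=s,interpolation=cv2.INTER_CUBIC)
    cv2.imwrite("pics/"+n,im)
def ray_z(f,u,v,z):
    T=f["camera_from_world"]; Rm=T[:3,:3]; c=-Rm.T@T[:3,3]
    d=Rm.T@np.array([(u-f["cx"])/f["fx"],(v-f["cy"])/f["fy"],1])
    return c+d*(z-c[2])/d[2]
def proj(f,p):
    q=f["camera_from_world"]@np.append(p,1); return f["fx"]*q[0]/q[2]+f["cx"],f["fy"]*q[1]/q[2]+f["cy"]
E
python3 - <<'E'
from h import *
print(status.get_state())
for n in("scene","top","wrist"):
    f=eyes.grab_frame(n); save(f,n+"0.png")
    c=f["camera_from_world"]; print(n,f["fx"],-c[:3,:3].T@c[:3,3])
    for t in("skiver","depth_lever","lever_top","home_block","far_post"):
        for d in finder.cut_out(f,t)[:2]: print(t,round(d["conf"],2),d["bbox"])
E
```

```text
{'clock': 0.0, 'qpos': array([-1.26659729,  0.43522046,  0.02495713,  1.5741202 , -0.01159089,
        1.13402142, -0.07514907]), 'qd': array([ 0.00042417,  0.00021327, -0.00086627, -0.00246972, -0.000429  ,
        0.00034361,  0.00044269]), 'tau': array([-2.17950044e-03, -6.67827988e+01,  9.83553194e-01, -3.14471233e+01,
       -6.08260953e-02,  4.23333503e-02,  1.58638977e-04]), 'eef_pos': array([0.24711307, 0.57342501, 0.18823749]), 'eef_rot': array([ 2.62361878e+00,  1.72622695e+00, -1.99417214e-03]), 'wrist_force': array([-0.47189865,  0.08525452,  0.58605683]), 'torque': array([-0.02319105,  0.03096524, -0.00789099]), 'opening': 0.09162174102022387}
scene 500.98621279259646 [1.17092224 0.40687527 0.68124058]
skiver 0.76 [166.2, 200.3, 314.5, 290.0]
depth_lever 0.62 [224.2, 199.0, 240.8, 224.3]
lever_top 0.67 [226.2, 200.1, 239.7, 225.6]
home_block 0.65 [165.8, 197.8, 315.5, 289.4]
far_post 0.58 [166.7, 199.8, 311.8, 287.8]
top 461.9176825563674 [0.41805576 0.02114679 1.17220937]
skiver 0.82 [353.8, 195.6, 471.0, 274.0]
depth_lever 0.68 [424.8, 230.9, 436.0, 252.0]
lever_top 0.59 [425.1, 236.6, 438.3, 251.7]
home_block 0.64 [354.2, 196.5, 472.2, 275.3]
far_post 0.71 [348.8, 197.4, 470.1, 275.5]
wrist 395.36218106792177 [0.18096259 0.60241985 0.38497866]
```

```bash
python3 - <<'E'
from h import *
f=eyes.grab_frame("top"); save(f,"top1.png",(320,165,500,300),4); 
f2=eyes.grab_frame("scene"); save(f2,"sc1.png",(150,170,330,300),4)
np.save("top.npy",f,allow_pickle=True); np.save("sc.npy",f2,allow_pickle=True)
E
```

```text
(no output)
```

View pics/top0.png

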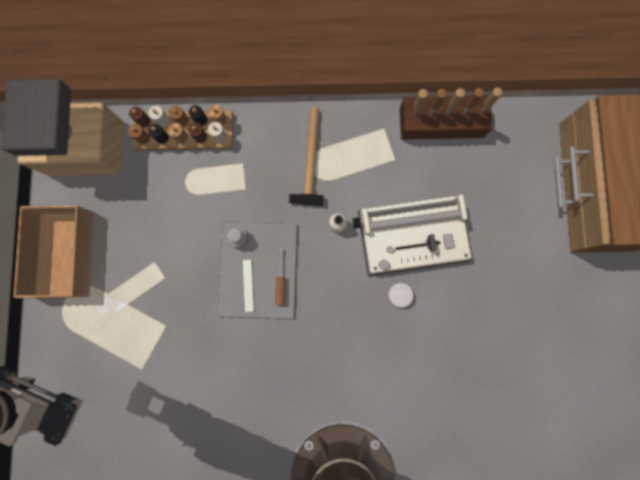

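View pics/scene0.png

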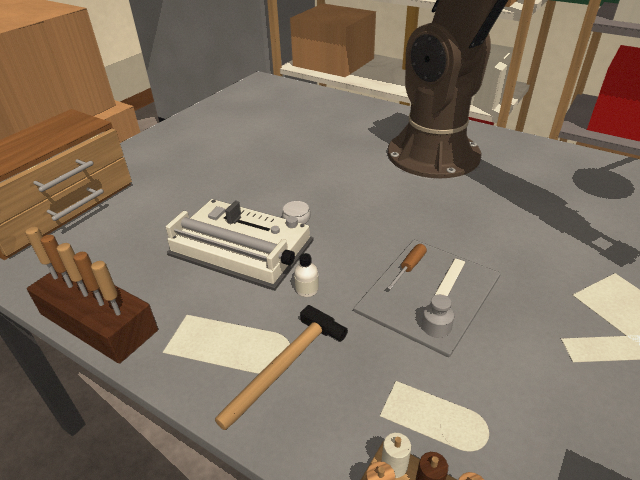

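View pics/top1.png

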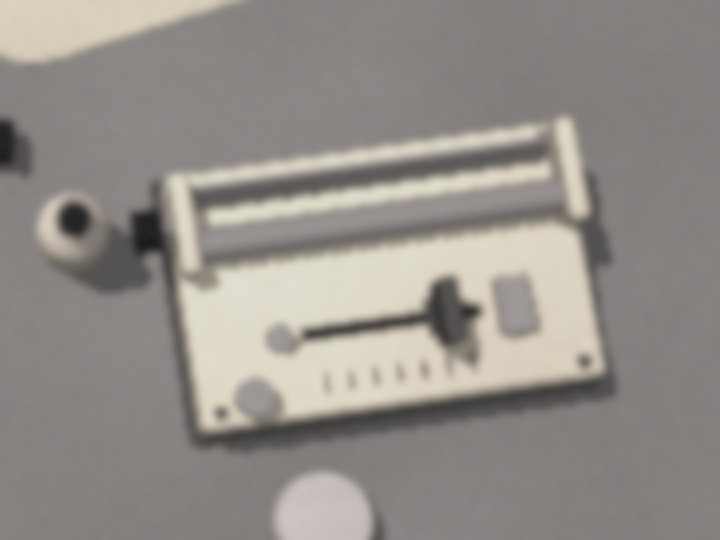

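View pics/sc1.png

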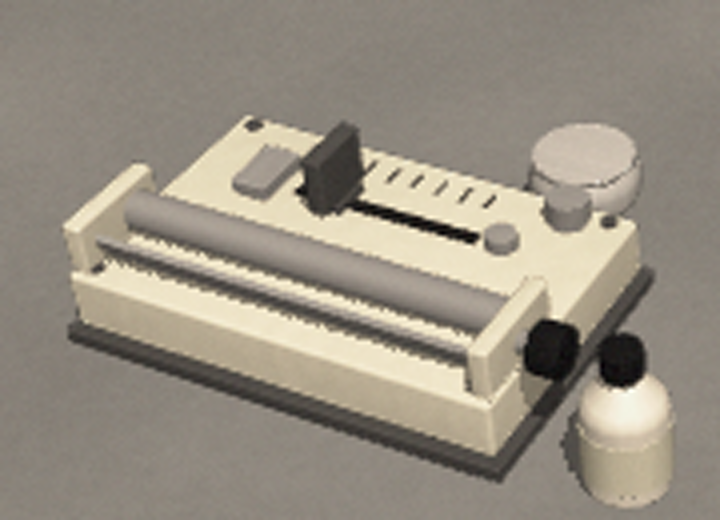

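```bash
python3 - <<'E'
from h import *
f=np.load("top.npy",allow_pickle=True).item(); g=np.load("sc.npy",allow_pickle=True).item()
def T(c,z): return ray_z(f,320+(c[0]+.5)/4-.5,165+(c[1]+.5)/4-.5,z)[:2]
def S(c,z): return ray_z(g,150+(c[0]+.5)/4-.5,170+(c[1]+.5)/4-.5,z)[:2]
tb,tp=T((517,305),.055),T((281,337),.055)
sb,sp=S((267,165),.055),S((501,233),.055)
for n,b,p in(("top",tb,tp),("sc",sb,sp)):
    d=p-b; print(n,b,p,np.hypot(*d),"ang of y",np.degrees(np.arctan2(d[1],d[0])))
for n,a,b in(("ticks",T((326,382),.045),T((475,357),.045)),("tick sc",S((370,168),.045),S((491,200),.045))):
    d=a-b; print(n,a,b,np.hypot(*d),np.degrees(np.arctan2(d[1],d[0])))
print("foot corners top",T((197,436),.0),T((612,385),0.0))
print("lever top", T((441,310),.083), S((333,150),.083))
print("ticks sc",[S(c,.045) for c in((370,168),(395,176),(420,182),(443,187),(467,192),(491,200))])
E
```

```text
top [ 0.55954822 -0.2710918 ] [ 0.54246206 -0.12712722] 0.14497495387394496 ang of y 96.76837806944043
sc [ 0.5601458  -0.26867893] [ 0.54345396 -0.124482  ] 0.14515982053155177 ang of y 96.60301235740155
ticks [ 0.51545608 -0.15492782] [ 0.52922428 -0.2464383 ] 0.09254042980810204 98.55625306168845
tick sc [ 0.52357119 -0.22904826] [ 0.5130341  -0.15476451] 0.07502736361292607 -81.92650333339482
foot corners top [ 0.48646356 -0.07911936] [ 0.51434716 -0.34286367]
lever top [ 0.55380205 -0.21868643] [ 0.55971147 -0.21785272]
ticks sc [array([ 0.52357119, -0.22904826]), array([ 0.52235604, -0.2126131 ]), array([ 0.51971794, -0.19750006]), array([ 0.51693741, -0.18400111]), array([ 0.51390128, -0.17013787]), array([ 0.5130341 , -0.15476451])]
```

```bash
cat >> h.py <<'E'
TH=np.radians(96.65)
YH=np.array([np.cos(TH),np.sin(TH),0]); XH=np.array([np.sin(TH),-np.cos(TH),0])
O=np.array([0.5598,-0.270,0])+.075*YH+.030*XH
def sk(p): d=np.array(p)-O; return np.array([d@XH,d@YH,d[2]])
def W(x,y,z): return O+x*XH+y*YH+np.array([0,0,z])
def Rgoal(): # tool x along skiver x, tool y along -skiver y, z down
    return R.from_matrix(np.stack([XH,-YH,[0,0,-1]],1))
def row(p,Rg=None):
    s=status.get_state(); R0=R.from_rotvec(s["eef_rot"])
    sh=R0.inv().apply(np.array(p)-s["eef_pos"])/.4
    t=(R0.inv()*(Rg or Rgoal())).as_rotvec()/np.pi
    return np.round(sh,4),np.round(t,4)
def st():
    s=status.get_state(); print("t",round(s["clock"],2),"sk mm",np.round(sk(s["eef_pos"])*1e3,1),"F sk",np.round([s["wrist_force"]@XH,s["wrist_force"]@YH,s["wrist_force"][2]],1),"open",round(s["opening"],4)); return s
E
python3 - <<'E'
from h import *
st(); print(O,row(W(-.03,-.085,.27)), row((status.get_state()["eef_pos"]+W(-.03,-.085,.27))/2))
E
```

```text
t 1.0 sk mm [-242.7  799.5  189. ] F sk [ 0.4  0.6 -0. ] open 0.0918
[ 0.58091286 -0.19203047  0.        ] (array([-1.6502,  1.565 , -0.2025]), array([-0.    , -0.    ,  0.3335])) (array([-0.8251,  0.7825, -0.1012]), array([-0.    , -0.    ,  0.3335]))
```

Request:
drive_tool(rows="1 -0.4 0.38 -0.1 0 0 0.15; 1 -0.4 0.38 -0.1 0 0 0.15; 1 -0.4 0.38 -0.1 0 0 0.15; 1 -0.4 0.38 -0.1 0 0 0.15; 1 -0.83 0.78 -0.15 0 0 0.33; 1 -0.83 0.78 -0.15 0 0 0.33; 1 -0.83 0.78 -0.15 0 0 0.33; 1 -0.83 0.78 -0.15 0 0 0.33; 1 -0.83 0.78 -0.15 0 0 0.33; 1 -0.83 0.78 -0.15 0 0 0.33; 1 -0.83 0.78 -0.15 0 0 0.33", newtons=20)

```text
clock: 2.1
eef_pos: [0.4031, 0.1441, 0.2495]
eef_rot: [-3.135, -0.193, -0.001]
wrist_force: [0.3, 0.5, -0.6]
opening: 0.0087
```

```bash
python3 - <<'E'
from h import *
s=st(); print(s["qpos"],row(W(-.03,-.085,.27)))
E
```

```text
t 2.1 sk mm [-137.7  354.5  249.5] F sk [ 0.3  0.4 -0.6] open 0.0087
[-0.87081027  0.03699859  0.42459273  1.9509373  -0.01710498  1.15584225
 -0.31633606] (array([ 0.2613,  1.1005, -0.0519]), array([-0.0002, -0.0003,  0.0023]))
```

Request:
drive_tool(rows="1 0.26 1 -0.05 0 0 0.002; 1 0.26 1 -0.05 0 0 0.002; 1 0.26 1 -0.05 0 0 0.002; 1 0.26 1 -0.05 0 0 0.002; 1 0.26 1 -0.05 0 0 0.002; 1 0.26 1 -0.05 0 0 0.002; 1 0.26 1 -0.05 0 0 0.002; 1 0.26 1 -0.05 0 0 0.002; 1 0.26 1 -0.05 0 0 0.002; 1 0.26 1 -0.05 0 0 0.002; 1 0.26 1 -0.05 0 0 0.002; 1 0.26 1 -0.05 0 0 0.002")

```text
clock: 3.3
eef_pos: [0.556, -0.2373, 0.2689]
eef_rot: [-3.134, -0.189, -0.001]
wrist_force: [-0.1, -0.0, -0.7]
opening: 0.0003
```

```bash
python3 - <<'E'
from h import *
s=st(); print(s["qpos"],row(W(-.03,-.085,.27)))
f=eyes.grab_frame("wrist"); save(f,"w1.png"); np.save("w.npy",f,allow_pickle=True)
for t in("depth_lever","lever_top","home_block","far_post"):
    for d in finder.cut_out(f,t)[:2]: print(t,round(d["conf"],2),d["bbox"])
E
```

```text
t 3.3 sk mm [-30.  -42.1 268.9] F sk [-0.1 -0.  -0.7] open 0.0003
[-0.17917617  0.39837261  0.7279703   1.54420486 -0.2733665   1.30352312
  0.70288393] (array([-0.0005,  0.1074, -0.003 ]), array([-0.0007, -0.0003,  0.0013]))
depth_lever 0.86 [293.7, 182.0, 335.4, 201.7]
depth_lever 0.71 [263.7, 0.0, 434.7, 282.5]
lever_top 0.6 [296.9, 180.2, 339.7, 202.5]
home_block 0.77 [262.3, 3.5, 434.3, 279.8]
far_post 0.93 [262.2, 0.0, 431.6, 284.4]
```

View pics/w1.png

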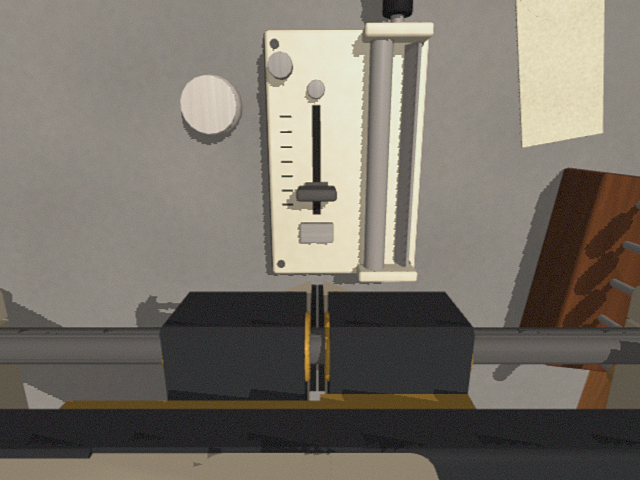

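```bash
python3 - <<'E'
from h import *
f=np.load("w.npy",allow_pickle=True).item(); save(f,"w1z.png",(255,50,355,260),2.8) 
for n,(u,v),z in(("block",(317,233),.055),("post",(316,89.5),.055),("tick0",(287,205),.045),("tick6",(286,116.5),.045),("tick1",(287,190.5),.045),("levertop",(316,194),.083),("slot0",(316.5,214),.045),("slot1",(316.5,106),.045)):
    print(n,np.round(sk(ray_z(f,u,v,z))*1e3,1))
E
```

```text
block [-28.8 -74.8  55. ]
post [-30.4  69.1  55. ]
tick0 [-61.1 -46.4  45. ]
tick6 [-60.7  44.3  45. ]
tick1 [-60.9 -30.8  45. ]
levertop [-30.  -28.6  83. ]
slot0 [-29.4 -56.2  45. ]
slot1 [-29.8  54.5  45. ]
```

View pics/w1z.png

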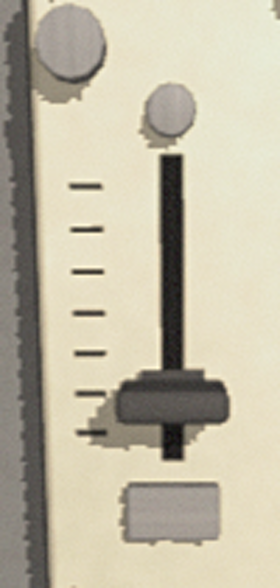

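Request:
drive_tool(rows="1 0 -0.135 0 0 0 0; 1 0 -0.135 0 0 0 0; 1 0 -0.135 0.1 0 0 0; 1 0 -0.135 0.2 0 0 0; 1 0 -0.135 0.3 0 0 0; 1 0 -0.135 0.4 0 0 0; 1 0 -0.135 0.46 0 0 0; 1 0 -0.135 0.5 0 0 0; 1 0 -0.135 0.512 0 0 0; 1 0 -0.135 0.512 0 0 0; 1 0 -0.135 0.512 0 0 0")

```text
clock: 4.65
eef_pos: [0.5503, -0.1853, 0.0658]
eef_rot: [-3.135, -0.186, -0.004]
wrist_force: [-0.1, 0.5, -0.2]
opening: 0.0005
```

```bash
python3 - <<'E'
from h import *
s=st(); print(row(W(-.03,-.010,.064)))
f=eyes.grab_frame("wrist"); save(f,"w2.png")
f=eyes.grab_frame("scene"); save(f,"s2.png",(150,120,350,300),3)
E
```

```text
t 4.65 sk mm [-29.7  10.3  65.8] F sk [-0.1  0.5 -0.2] open 0.0005
(array([-0.001 ,  0.0507,  0.0044]), array([-0.0003, -0.0009,  0.0008]))
```

View pics/w2.png

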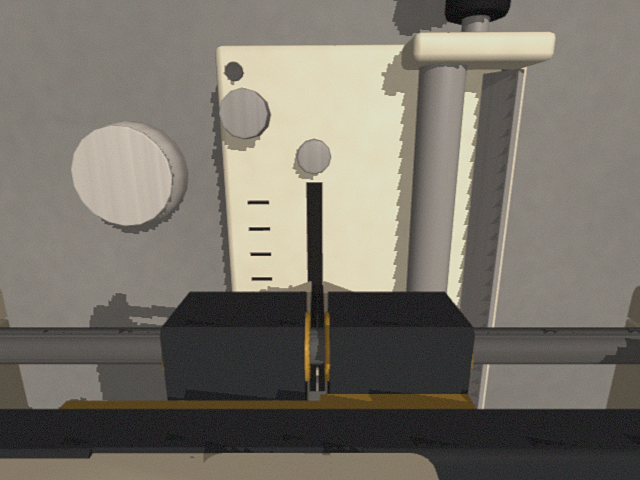

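View pics/s2.png

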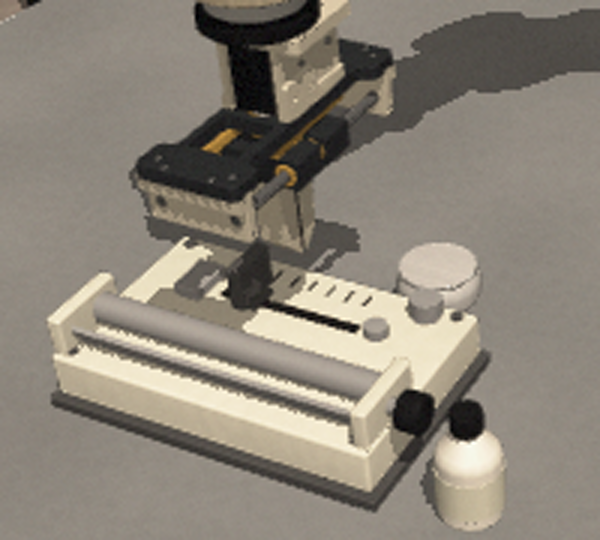

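Request:
drive_tool(rows="1 0 0.015 0.002 0 0 0; 1 0 0.03 0.004 0 0 0; 1 0 0.04 0.004 0 0 0; 1 0 0.05 0.004 0 0 0; 1 0 0.055 0.004 0 0 0; 1 0 0.06 0.004 0 0 0; 1 0 0.065 0.004 0 0 0; 1 0 0.07 0.004 0 0 0; 1 0 0.075 0.004 0 0 0; 1 0 0.08 0.004 0 0 0; 1 0 0.085 0.004 0 0 0; 1 0 0.085 0.004 0 0 0")

```text
clock: 5.95
eef_pos: [0.5544, -0.2194, 0.0643]
eef_rot: [-3.135, -0.186, -0.005]
wrist_force: [-0.4, -0.2, -0.6]
opening: 0.0002
```

```bash
python3 - <<'E'
from h import *
s=st()
f=eyes.grab_frame("scene"); save(f,"s3.png",(170,160,290,260),5)
E
```

```text
t 5.95 sk mm [-29.5 -24.1  64.3] F sk [-0.4 -0.2 -0.6] open 0.0002
```

View pics/s3.png

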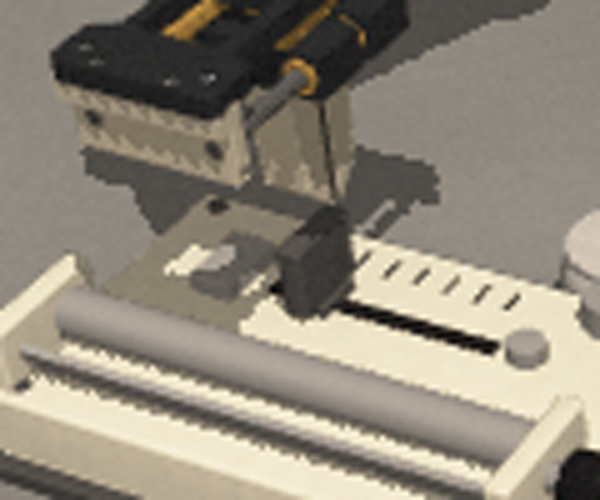

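```bash
python3 - <<'E'
from h import *
g=np.load("sc.npy",allow_pickle=True).item()
def c(p): u,v=proj(g,p); return round((u-170)*5),round((v-160)*5)
s=status.get_state(); print("TCP",c(s["eef_pos"]))
for y in(-45,-30): print(y,[c(W(x,(y+d)/1e3,.083)) for x in(-.05,-.01) for d in(-6,6)],[c(W(x,(y+d)/1e3,.049)) for x in(-.05,-.01) for d in(-6,6)])
print("block",c(W(-.03,-.075,.055)),"finger box",[c(W(x,s_y,.064)) for x in (-.049,-.011) for s_y in(-.0336,-.0146)])
f=eyes.grab_frame("top"); save(f,"t3.png",(380,190,480,290),6)
f=eyes.grab_frame("wrist"); save(f,"w3.png")
E
```

```text
TCP (326, 265)
-45 [(294, 188), (317, 194), (239, 238), (263, 245)] [(305, 253), (328, 260), (252, 303), (275, 310)]
-30 [(323, 196), (347, 203), (269, 246), (294, 253)] [(334, 261), (357, 268), (281, 312), (305, 319)]
block (230, 253) finger box [(333, 235), (370, 246), (282, 284), (320, 295)]
```

View pics/t3.png

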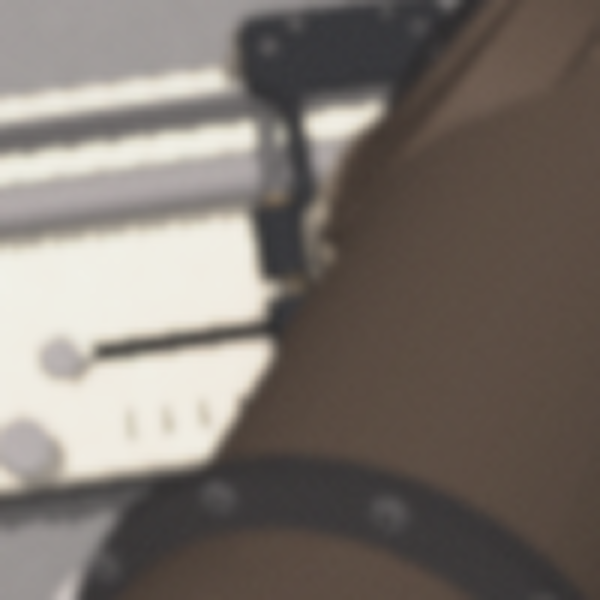

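View pics/w3.png

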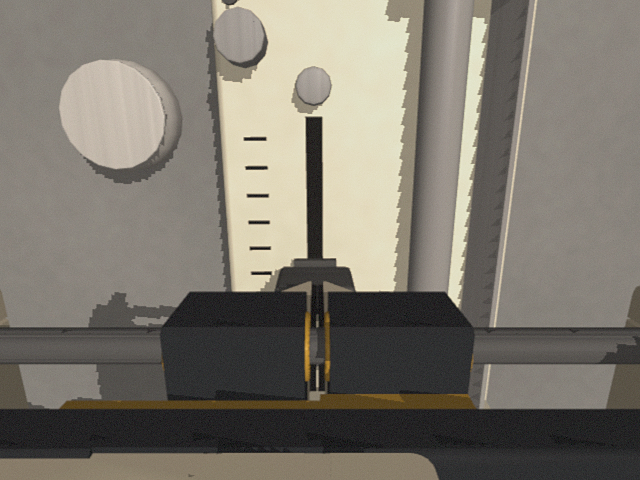

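```bash
python3 - <<'E'
from h import *
f=eyes.grab_frame("wrist"); s=st(); g=eyes.grab_frame("scene")
print("TCP wrist px",proj(f,s["eef_pos"]),"scene",proj(g,s["eef_pos"]))
print("TCP wrist px up 40mm",proj(f,s["eef_pos"]+[0,0,.04]))
T=f["camera_from_world"]; print("cam sk",sk(-T[:3,:3].T@T[:3,3]),"axis",T[2,:3]@XH,T[2,:3]@YH,T[2,2])
for r in(259,266,268,291): print(r,[np.round(1e3*sk(ray_z(f,316,r,z))[1],1) for z in(.045,.049,.083)])
for y in(-45,-30,-15): print(y,[np.round(proj(f,W(-.03,(y+d)/1e3,z)),0) for z in(.049,.083) for d in(-6,6)])
save(f,"w3z.png",(240,220,400,340),5); save(g,"s3b.png",(150,120,350,270),4)
E
```

```text
t 6.15 sk mm [-29.5 -23.7  64.3] F sk [-1.2 -1.   0.3] open 0.0005
TCP wrist px (np.float64(315.44951376984795), np.float64(273.28102526242685)) scene (np.float64(235.34550857597162), np.float64(213.00717001955678))
TCP wrist px up 40mm (np.float64(315.45617068494136), np.float64(305.6408673038787))
cam sk [-0.02957946  0.0486814   0.26026544] axis 0.004120475257134117 -0.2702648012390376 -0.9627772114538662
259 [np.float64(-22.1), np.float64(-20.8), np.float64(-9.6)]
266 [np.float64(-26.3), np.float64(-24.9), np.float64(-13.1)]
268 [np.float64(-27.5), np.float64(-26.1), np.float64(-14.1)]
291 [np.float64(-41.8), np.float64(-40.1), np.float64(-25.8)]
-45 [array([314., 308.]), array([314., 289.]), array([314., 338.]), array([314., 316.])]
-30 [array([314., 284.]), array([314., 264.]), array([314., 310.]), array([314., 287.])]
-15 [array([314., 259.]), array([315., 239.]), array([314., 282.]), array([314., 258.])]
```

View pics/w3z.png

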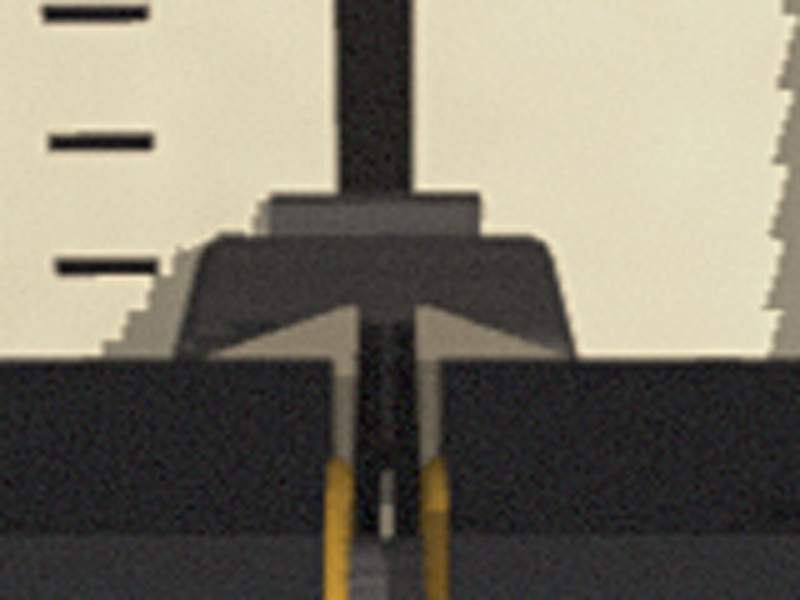

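View pics/s3b.png

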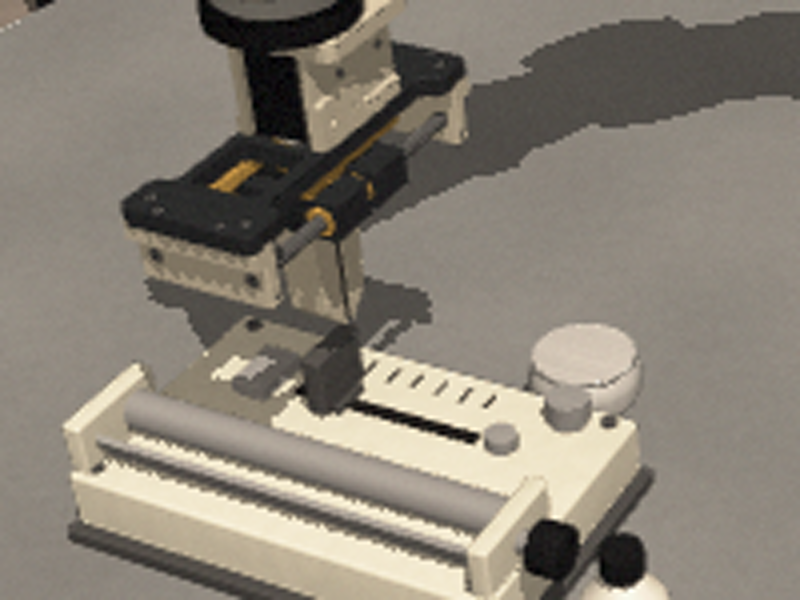

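```bash
python3 - <<'E'
from h import *
f=eyes.grab_frame("wrist"); s=st()
for r in(138.5,168,196,222,248,273): print(r,np.round(1e3*sk(ray_z(f,257,r,.045)),1))
print("post",np.round(1e3*sk(ray_z(f,313,85.5,.055)),1))
T=f["camera_from_world"]; R0=R.from_rotvec(s["eef_rot"]).as_matrix()
C=T[:3,:3]@R0; print("cam in tool",np.round(R0.T@(-T[:3,:3].T@T[:3,3]-s["eef_pos"]),4)); print(np.round(C,3))
for z in(0,-.01,-.02,-.03,-.04): print(z,[np.round(proj(f,s["eef_pos"]+R0@[x,y,z])) for x in(0,.019) for y in(-.0095,0,.0095)])
g=eyes.grab_frame("scene")
for z in(0,-.01,-.02,-.03,-.04): print(z,[np.round((np.array(proj(g,s["eef_pos"]+R0@[x,y,z]))-[150,120])*4) for x in(-.019,0,.019) for y in(-.0095,.0095)])
E
```

```text
t 6.25 sk mm [-29.5 -23.6  64.3] F sk [0.5 0.8 0.2] open 0.0003
138.5 [-60.3  44.7  45. ]
168 [-60.9  29.3  45. ]
196 [-61.5  14.2  45. ]
222 [-62.1  -0.4  45. ]
248 [-62.6 -15.5  45. ]
273 [-63.2 -30.6  45. ]
post [-30.8  69.8  55. ]
cam in tool [ 0.0007 -0.0725 -0.1959]
[[ 1.     0.    -0.   ]
 [-0.     0.963 -0.271]
 [ 0.     0.271  0.963]]
0 [array([315., 256.]), array([315., 273.]), array([315., 290.]), array([352., 256.]), array([351., 273.]), array([351., 290.])]
-0.01 [array([315., 262.]), array([315., 280.]), array([315., 298.]), array([354., 262.]), array([353., 280.]), array([353., 298.])]
-0.02 [array([315., 269.]), array([315., 288.]), array([315., 306.]), array([356., 269.]), array([355., 288.]), array([354., 306.])]
-0.03 [array([315., 277.]), array([315., 296.]), array([315., 315.]), array([358., 277.]), array([357., 296.]), array([356., 315.])]
-0.04 [array([315., 285.]), array([315., 306.]), array([315., 326.]), array([360., 285.]), array([359., 306.]), array([359., 326.])]
0 [array([376., 357.]), array([346., 349.]), array([357., 376.]), array([326., 368.]), array([337., 396.]), array([306., 387.])]
-0.01 [array([374., 342.]), array([344., 333.]), array([354., 361.]), array([324., 352.]), array([334., 380.]), array([303., 372.])]
-0.02 [array([372., 326.]), array([341., 318.]), array([352., 345.]), array([321., 336.]), array([331., 365.]), array([300., 356.])]
-0.03 [array([369., 310.]), array([339., 302.]), array([349., 329.]), array([318., 321.]), array([329., 348.]), array([297., 340.])]
-0.04 [array([367., 294.]), array([336., 286.]), array([347., 313.]), array([316., 304.]), array([326., 332.]), array([295., 324.])]
```

```bash
python3 - <<'E'
import cv2
a=cv2.imread("pics/s2.png")[180:320,200:400]; b=cv2.imread("pics/s3b.png")[200:420,260:460]
cv2.imwrite("pics/z.png",cv2.hconcat([cv2.resize(a,(400,280)),cv2.resize(b,(400,280))]))
E
```

```text
(no output)
```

View pics/z.png

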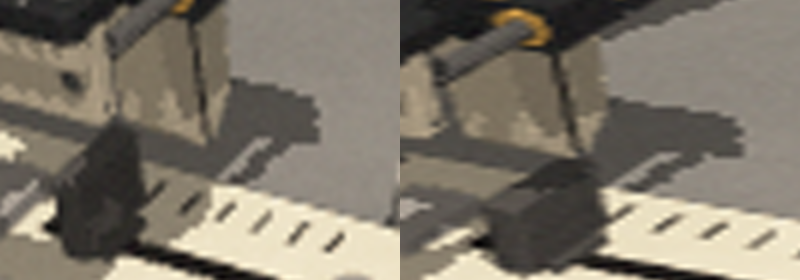

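```bash
python3 - <<'E'
from h import *
s=st(); g=eyes.grab_frame("scene"); R0=R.from_rotvec(s["eef_rot"]).as_matrix()
for x in(.065,.095):
  for z in(-.04,-.05,-.066,-.08): print(x,z,[np.round((np.array(proj(g,s["eef_pos"]+R0@[x,y,z]))-[150,120])*4) for y in(-.0375,.0375)])
save(g,"s4.png",(175,150,265,220),8)
E
```

```text
t 6.3 sk mm [-29.4 -23.7  64.3] F sk [-0.2 -0.1 -0.1] open 0.0004
0.065 -0.04 [array([321., 395.]), array([195., 358.])]
0.065 -0.05 [array([318., 378.]), array([191., 342.])]
0.065 -0.066 [array([314., 351.]), array([185., 315.])]
0.065 -0.08 [array([310., 327.]), array([180., 291.])]
0.095 -0.04 [array([286., 429.]), array([158., 391.])]
0.095 -0.05 [array([283., 413.]), array([154., 374.])]
0.095 -0.066 [array([278., 385.]), array([148., 347.])]
0.095 -0.08 [array([273., 361.]), array([142., 323.])]
```

View pics/s4.png

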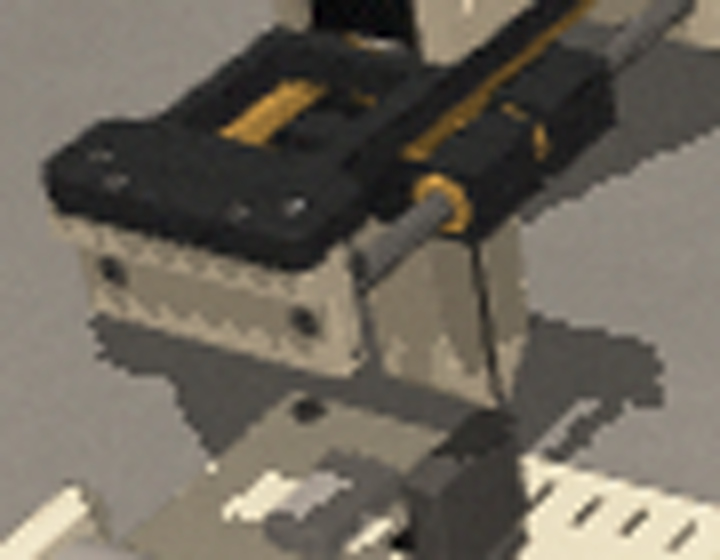

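Request:
drive_tool(rows="1 0 -0.04 0 0 0 0; 1 0 -0.08 0 0 0 0; 1 0 -0.085 0 0 0 0; 1 0 -0.085 0.01 0 0 0; 1 0 -0.085 0.02 0 0 0; 1 0 -0.085 0.03 0 0 0; 1 0 -0.085 0.04 0 0 0; 1 0 -0.085 0.04 0 0 0; 1 0 -0.085 0.04 0 0 0")

```text
clock: 7.25
eef_pos: [0.5503, -0.1854, 0.0482]
eef_rot: [-3.135, -0.186, -0.005]
wrist_force: [-0.6, -0.4, -0.1]
opening: 0.0002
```

```bash
python3 - <<'E'
from h import *
s=st(); g=eyes.grab_frame("scene"); 
print((np.array(proj(g,s["eef_pos"]))-[190,160])*8)
save(g,"s5.png",(190,160,280,230),8)
f=eyes.grab_frame("wrist"); save(f,"w5z.png",(220,200,410,320),4);
E
```

```text
t 7.25 sk mm [-29.6  10.1  48.2] F sk [-0.7 -0.3 -0.1] open 0.0002
[479.22504894 504.42805783]
```

View pics/s5.png

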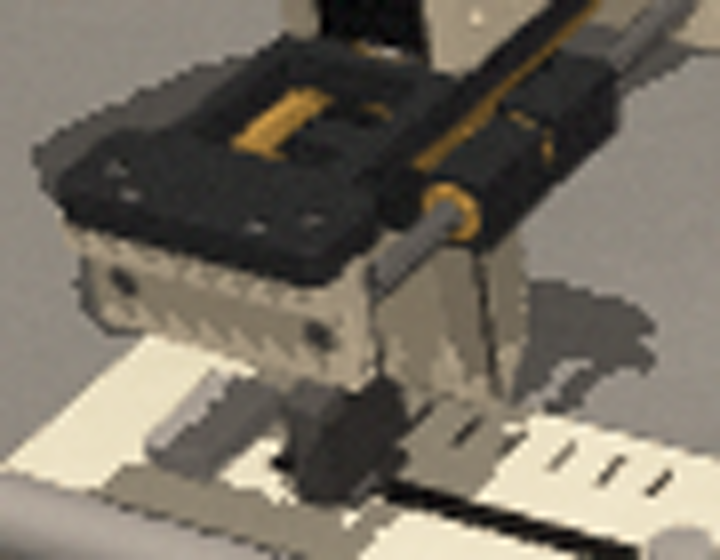

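View pics/w5z.png

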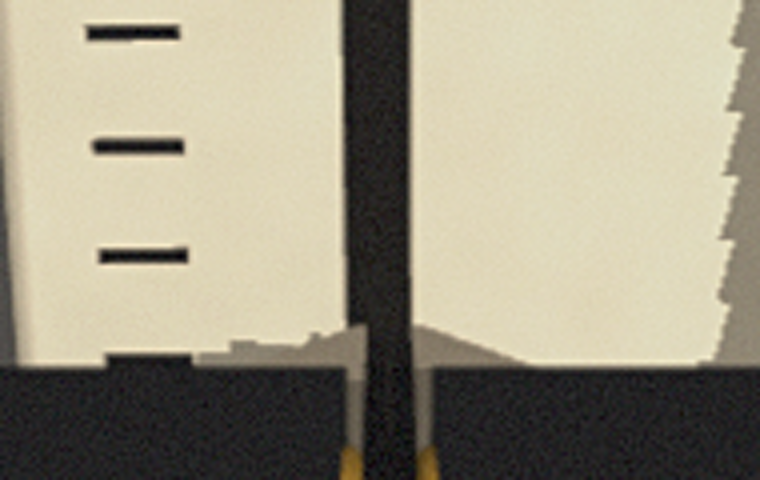

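Request:
drive_tool(rows="1 0 0 0.01 0 0 0; 1 0 0 0.02 0 0 0; 1 0 0 0.03 0 0 0; 1 0 0 0.035 0 0 0; 1 0 0 0.035 0 0 0; 1 0 0 0.035 0 0 0")

```text
clock: 7.95
eef_pos: [0.5506, -0.1854, 0.0344]
eef_rot: [-3.135, -0.186, -0.005]
wrist_force: [0.0, 0.0, 0.2]
opening: 0.0005
```

```bash
python3 - <<'E'
from h import *
s=st(); g=eyes.grab_frame("scene"); 
print((np.array(proj(g,s["eef_pos"]+[0,0,.032]+.0095*YH))-[190,160])*8)
save(g,"s6.png",(190,160,280,230),8)
E
```

```text
t 7.95 sk mm [-29.4  10.1  34.4] F sk [0.  0.  0.2] open 0.0005
[501.90792354 457.88716571]
```

View pics/s6.png

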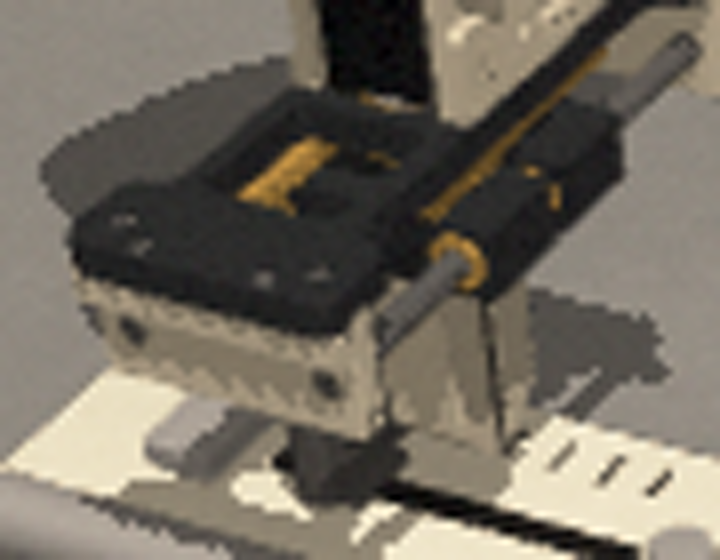

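Request:
drive_tool(rows="1 0 0.015 0 0 0 0; 1 0 0.03 0 0 0 0; 1 0 0.045 0 0 0 0; 1 0 0.05 0 0 0 0; 1 0 0.055 0 0 0 0; 1 0 0.06 0 0 0 0; 1 0 0.065 0 0 0 0; 1 0 0.07 0 0 0 0; 1 0 0.075 0 0 0 0; 1 0 0.08 0 0 0 0; 1 0 0.08 0 0 0 0")

```text
clock: 9.1
eef_pos: [0.5546, -0.2181, 0.0346]
eef_rot: [3.136, 0.185, 0.006]
wrist_force: [-0.4, 0.1, -0.5]
opening: 0.0007
```

```bash
python3 - <<'E'
from h import *
s=st(); g=eyes.grab_frame("scene"); 
save(g,"s7.png",(170,160,260,230),8)
f=eyes.grab_frame("wrist"); save(f,"w7z.png",(220,180,410,320),4);
E
```

```text
t 9.1 sk mm [-29.2 -22.9  34.6] F sk [-0.4  0.2 -0.5] open 0.0007
```

View pics/s7.png

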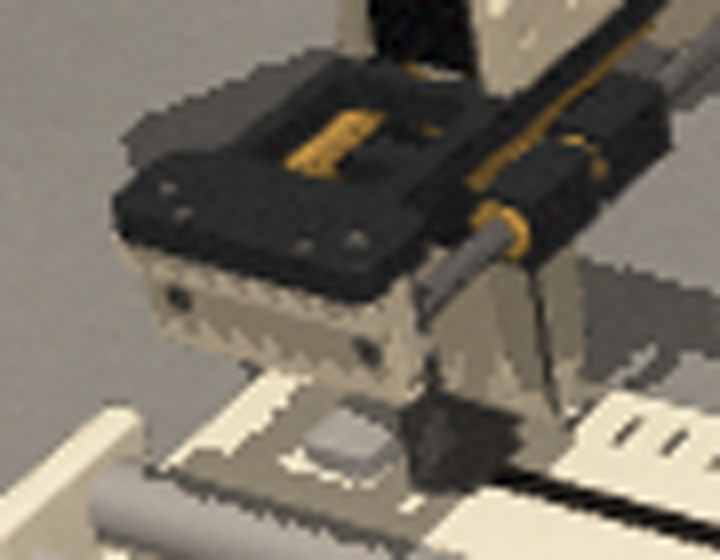

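View pics/w7z.png

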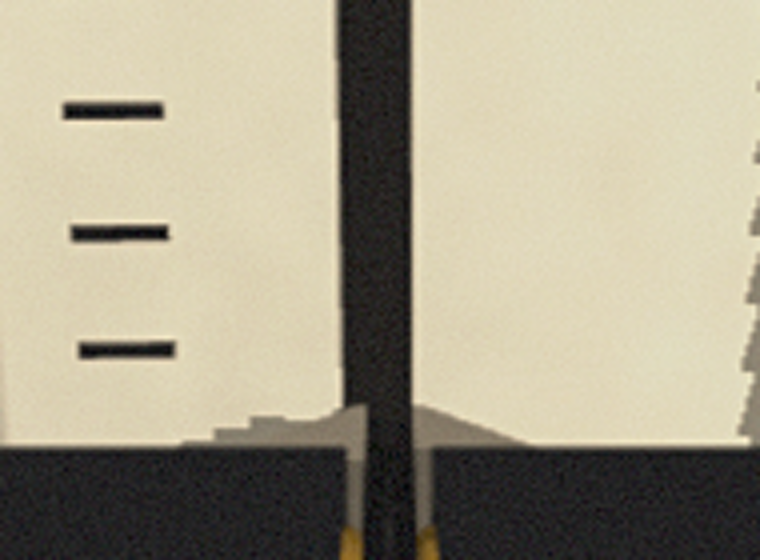

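Request:
drive_tool(rows="1 0 0.005 0 0 0 0; 1 0 0.01 0 0 0 0; 1 0 0.013 0 0 0 0; 1 0 0.016 0 0 0 0; 1 0 0.018 0 0 0 0; 1 0 0.02 0 0 0 0; 1 0 0.02 0 0 0 0")

```text
clock: 9.9
eef_pos: [0.5551, -0.223, 0.0345]
eef_rot: [-3.132, -0.188, -0.004]
wrist_force: [-2.2, 9.1, 7.2]
opening: 0.0002
```

```bash
python3 - <<'E'
from h import *
s=st(); g=eyes.grab_frame("scene"); 
save(g,"s8.png",(170,160,260,230),8)
for y in(-45,-30): print(y,[np.round((np.array(proj(g,W(x,(y+6)/1e3,z)))-[170,160])*8) for x in(-.05,-.01) for z in (.049,.083)])
E
```

```text
t 9.9 sk mm [-29.2 -27.8  34.5] F sk [-1.1  9.3  7.2] open 0.0002
-45 [array([525., 415.]), array([508., 311.]), array([441., 497.]), array([421., 391.])]
-30 [array([572., 429.]), array([555., 324.]), array([488., 511.]), array([470., 405.])]
```

View pics/s8.png

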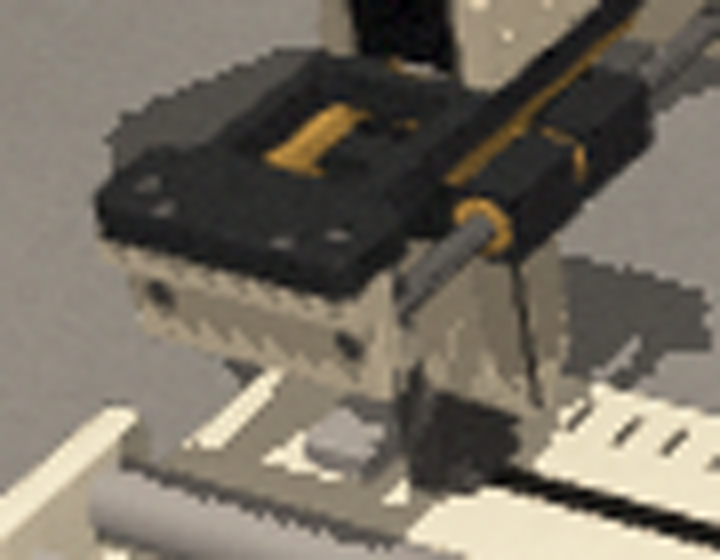

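Request:
drive_tool(rows="1 0 0.008 0 0 0 0; 1 0 0.011 0 0 0 0; 1 0 0.014 0 0 0 0; 1 0 0.014 0 0 0 0")

```text
clock: 10.35
eef_pos: [0.5551, -0.2228, 0.0344]
eef_rot: [-3.124, -0.192, -0.001]
wrist_force: [-5.0, 16.3, 12.4]
opening: 0.0006
```

```bash
python3 - <<'E'
from h import *
s=st(); g=eyes.grab_frame("scene"); 
save(g,"s9.png",(170,160,260,230),8); print(s["torque"])
E
```

```text
t 10.35 sk mm [-29.2 -27.6  34.4] F sk [-3.1 16.8 12.4] open 0.0006
[ 3.54787864  1.20578966 -0.02510707]
```

View pics/s9.png

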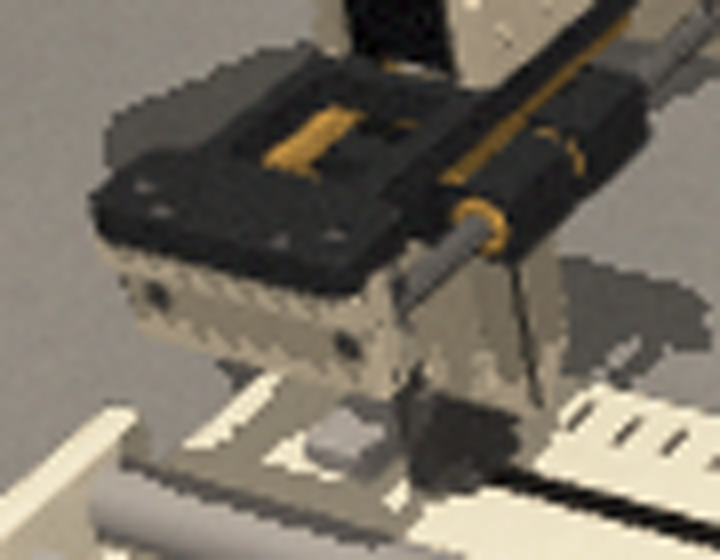

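Request:
drive_tool(rows="1 0 -0.03 0 0 0 0; 1 0 -0.06 0 0 0 0; 1 0 -0.06 -0.1 0 0 0; 1 0 -0.06 -0.2 0 0 0; 1 0 -0.06 -0.23 0 0 0; 1 0 -0.06 -0.23 0 0 0; 1 0 0.05 -0.23 0 0 0; 1 0 0.15 -0.23 0 0 0; 1 0 0.165 -0.23 0 0 0; 1 0 0.165 -0.23 0 0 0; 1 0 0.165 -0.23 0 0 0")

```text
clock: 11.5
eef_pos: [0.5628, -0.2879, 0.1242]
eef_rot: [-3.122, -0.193, 0.002]
wrist_force: [-0.1, 0.2, -0.1]
opening: 0.0002
```

```bash
python3 - <<'E'
from h import *
s=st(); print(R.from_rotvec(s["eef_rot"]).as_matrix().round(4)@[0,0,1],row(W(-.03,-.093,.126)))
f=eyes.grab_frame("wrist"); save(f,"w9.png",(200,20,420,300),2.1)
g=eyes.grab_frame("scene"); save(g,"s10.png",(170,160,260,230),8)
for v in range(0,480,480): pass
np.save("w9.npy",f,allow_pickle=True)
E
```

```text
t 11.5 sk mm [-29.1 -93.1 124.2] F sk [-0.1  0.2 -0.1] open 0.0002
[-0.0019  0.0135 -0.9999] (array([-0.0023, -0.0004, -0.0044]), array([-0.0043,  0.0001,  0.0023]))
```

View pics/w9.png

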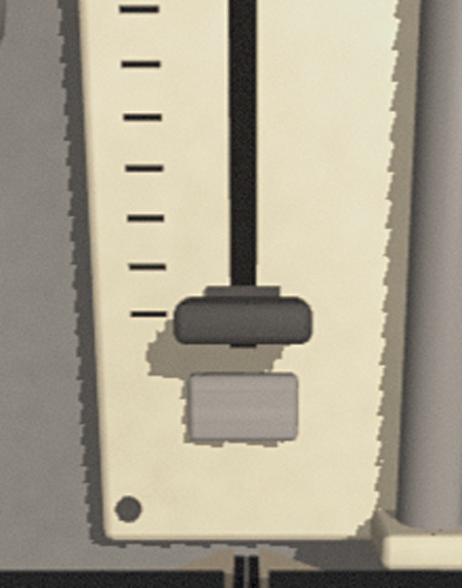

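View pics/s10.png

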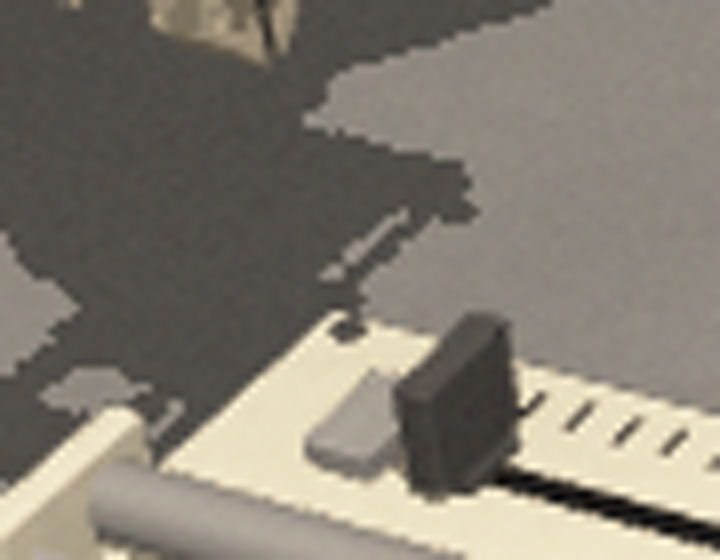

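Request:
drive_tool(rows="1 -0.002 -0.03 0.05 -0.0043 0 0.002; 1 -0.002 -0.03 0.1 -0.0043 0 0.002; 1 -0.002 -0.03 0.15 -0.0043 0 0.002; 1 -0.002 -0.03 0.19 -0.0043 0 0.002; 1 -0.002 -0.03 0.21 -0.0043 0 0.002; 1 -0.002 -0.03 0.22 -0.0043 0 0.002; 1 -0.002 -0.03 0.223 -0.0043 0 0.002; 1 -0.002 -0.03 0.223 -0.0043 0 0.002")

```text
clock: 12.4
eef_pos: [0.5613, -0.2747, 0.0363]
eef_rot: [3.136, 0.186, 0.002]
wrist_force: [-0.0, -0.3, -0.3]
opening: 0.0002
```

```bash
python3 - <<'E'
from h import *
s=st(); print(R.from_rotvec(s["eef_rot"]).as_matrix().round(4)@[0,0,1])
f=eyes.grab_frame("wrist"); save(f,"w10.png",(200,80,420,320),2.4)
g=eyes.grab_frame("scene"); save(g,"s11.png",(150,150,260,230),7)
def ly(f,v): return sk(ray_z(f,313,v,.083))[1]*1e3
E
```

```text
t 12.4 sk mm [-29.1 -79.8  36.3] F sk [-0.1 -0.3 -0.3] open 0.0002
[ 1.4e-03 -4.0e-04 -1.0e+00]
```

View pics/w10.png

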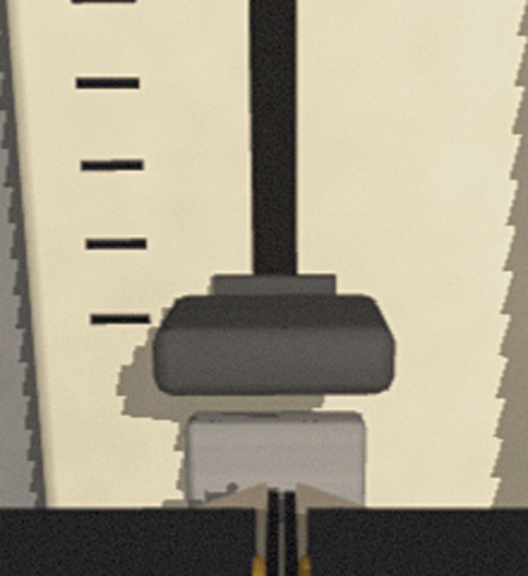

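View pics/s11.png

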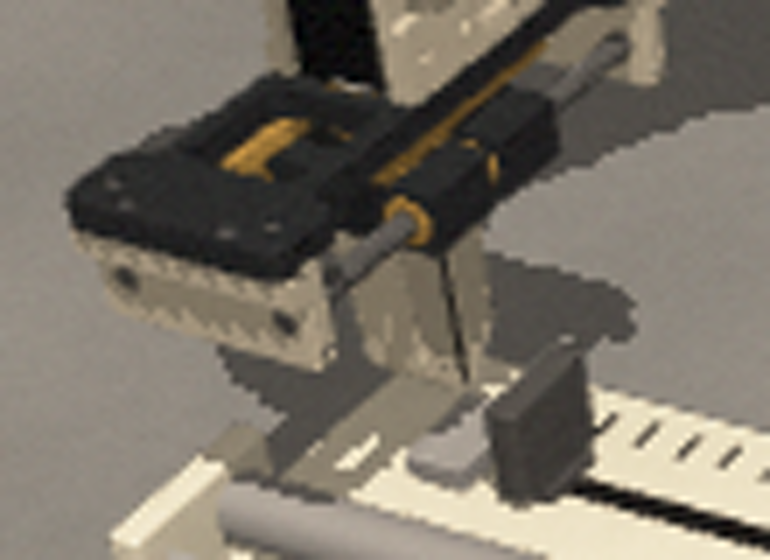

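Request:
drive_tool(rows="1 0 -0.02 0 0 0 0; 1 0 -0.035 0 0 0 0; 1 0 -0.042 0 0 0 0; 1 0 -0.046 0 0 0 0; 1 0 -0.05 0 0 0 0; 1 0 -0.054 0 0 0 0; 1 0 -0.058 0 0 0 0; 1 0 -0.062 0 0 0 0; 1 0 -0.066 0 0 0 0; 1 0 -0.07 0 0 0 0; 1 0 -0.07 0 0 0 0")

```text
clock: 13.6
eef_pos: [0.5577, -0.2459, 0.0362]
eef_rot: [-3.135, -0.187, -0.001]
wrist_force: [-0.3, -0.6, -0.0]
opening: 0.0005
```

```bash
python3 - <<'E'
from h import *
s=st()
f=eyes.grab_frame("wrist"); save(f,"w11.png",(200,80,420,320),2.4)
E
```

```text
t 13.6 sk mm [-29.3 -50.8  36.2] F sk [-0.4 -0.6 -0. ] open 0.0005
```

View pics/w11.png

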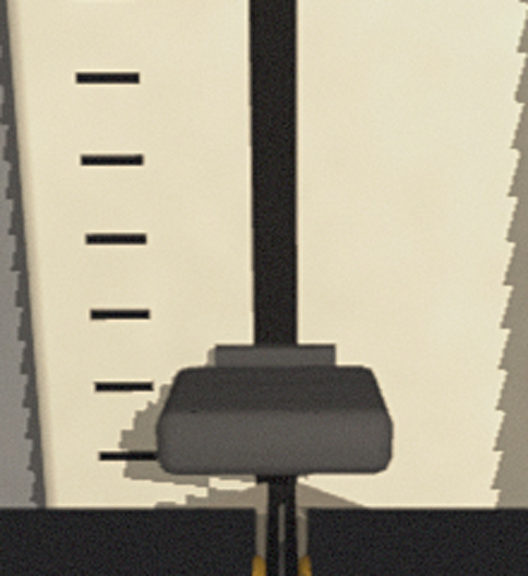

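```bash
cat >> h.py <<'E'
def lev(f,v): # image row of slider front edge (z~.047)
    return sk(ray_z(f,313,v,.047))[1]*1e3
E
python3 - <<'E'
from h import *
f=eyes.grab_frame("wrist")
print("tick rows", [(i,round((proj(f,W(-.061,(-45+15*i)/1e3,.045))[1]-80)*2.4)) for i in range(7)], "slider front y",lev(f,80+345/2.4))
w=np.load("w9.npy",allow_pickle=True).item(); print("at home",lev(w,20+287/2.1))
E
```

```text
tick rows [(0, 451), (1, 382), (2, 309), (3, 234), (4, 155), (5, 73), (6, -13)] slider front y -21.764305731738734
at home -36.77654357998755
```

Request:
drive_tool(rows="1 0 -0.008 0 0 0 0; 1 0 -0.014 0 0 0 0; 1 0 -0.018 0 0 0 0; 1 0 -0.022 0 0 0 0; 1 0 -0.026 0 0 0 0; 1 0 -0.03 0 0 0 0; 1 0 -0.034 0 0 0 0; 1 0 -0.037 0 0 0 0; 1 0 -0.037 0 0 0 0")

```text
clock: 14.6
eef_pos: [0.5561, -0.2307, 0.0363]
eef_rot: [-3.135, -0.188, -0.002]
wrist_force: [0.6, 0.3, -0.1]
opening: 0.0004
```

```bash
python3 - <<'E'
from h import *
s=st()
f=eyes.grab_frame("wrist"); save(f,"w12.png",(200,80,420,320),2.4); np.save("w12.npy",f,allow_pickle=True)
E
```

```text
t 14.6 sk mm [-29.1 -35.5  36.3] F sk [ 0.7  0.2 -0.1] open 0.0004
```

View pics/w12.png

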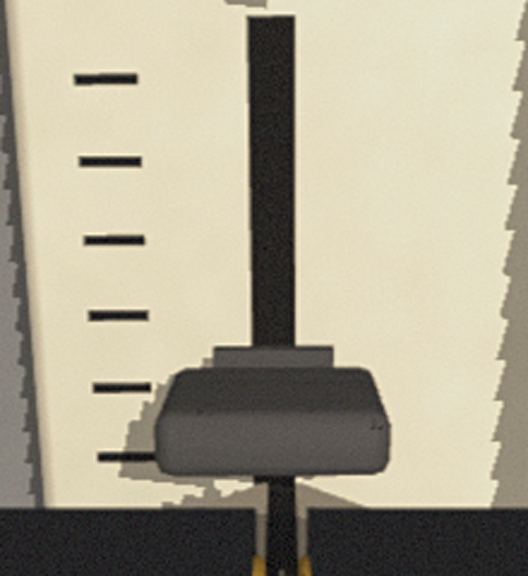

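```bash
python3 - <<'E'
from h import *
f=np.load("w12.npy",allow_pickle=True).item(); print(lev(f,80+346.5/2.4))
E
```

```text
-6.543613119109712
```

Request:
drive_tool(rows="1 0 -0.008 0 0 0 0; 1 0 -0.014 0 0 0 0; 1 0 -0.018 0 0 0 0; 1 0 -0.022 0 0 0 0; 1 0 -0.026 0 0 0 0; 1 0 -0.03 0 0 0 0; 1 0 -0.034 0 0 0 0; 1 0 -0.036 0 0 0 0; 1 0 -0.036 0 0 0 0")

```text
clock: 15.55
eef_pos: [0.5544, -0.2158, 0.0363]
eef_rot: [-3.134, -0.189, -0.001]
wrist_force: [0.5, -0.4, 0.4]
opening: 0.0004
```

```bash
python3 - <<'E'
from h import *
s=st()
f=eyes.grab_frame("wrist"); save(f,"w13.png",(200,80,420,320),2.4); np.save("w13.npy",f,allow_pickle=True); print(lev(f,80+346/2.4))
E
```

```text
t 15.55 sk mm [-29.1 -20.5  36.3] F sk [ 0.5 -0.5  0.4] open 0.0004
8.52160047693991
```

View pics/w13.png

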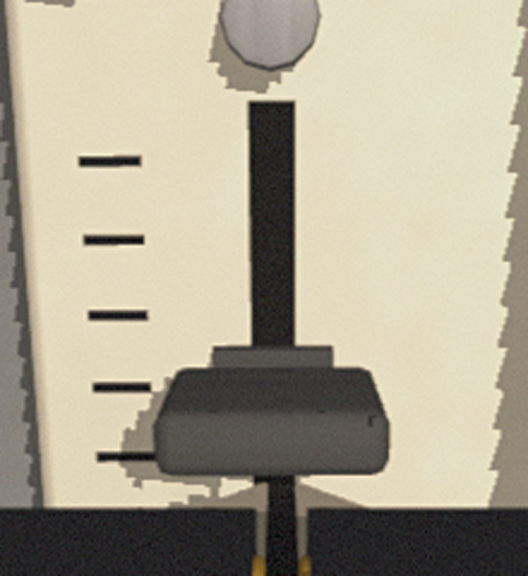

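Request:
drive_tool(rows="1 0 0.02 0 0 0 0; 1 0 0.06 0 0 0 0; 1 0 0.1 0 0 0 0; 1 0 0.1 -0.1 0 0 0; 1 0 0.1 -0.2 0 0 0; 1 0 0.1 -0.3 0 0 0; 1 0 0.15 -0.42 0 0 0; 1 0 0.15 -0.45 0 0 0; 1 0 0.15 -0.45 0 0 0; 1 0 0.15 -0.45 0 0 0")

```text
clock: 16.6
eef_pos: [0.561, -0.2766, 0.2156]
eef_rot: [-3.134, -0.186, -0.001]
wrist_force: [-0.6, 0.4, -1.2]
opening: 0.0001
```

```bash
python3 - <<'E'
from h import *
s=st()
f=eyes.grab_frame("wrist"); save(f,"w14.png",(200,0,480,300),2)
print([(i,np.round((np.array(proj(f,W(-.061,(-45+15*i)/1e3,.045)))-[200,0])*2)) for i in range(7)], "lever@45 top", (np.array(proj(f,W(-.03,0,.083)))-[200,0])*2)
g=eyes.grab_frame("scene"); save(g,"s14.png")
np.save("w14.npy",f,allow_pickle=True)
E
```

```text
t 16.6 sk mm [-29.6 -81.7 215.6] F sk [-0.6  0.5 -1.2] open 0.0001
[(0, array([164., 342.])), (1, array([163., 309.])), (2, array([162., 275.])), (3, array([161., 240.])), (4, array([161., 204.])), (5, array([160., 167.])), (6, array([159., 129.]))] lever@45 top [231.14797678 237.09286733]
```

View pics/w14.png

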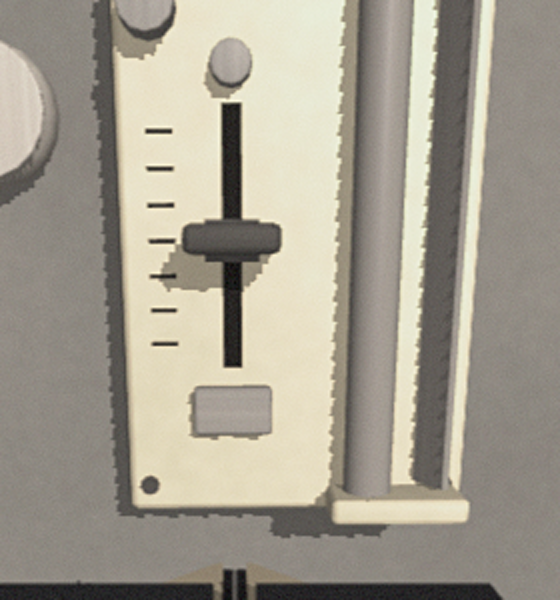

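View pics/s14.png

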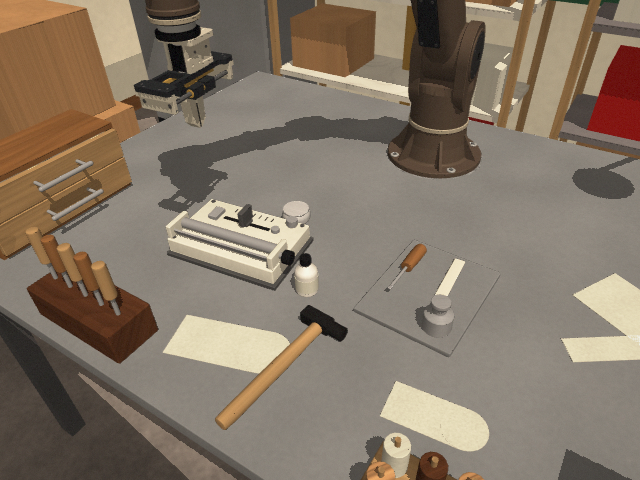

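```bash
python3 -c "
from workcell import job
print(job.finish_job())"
```

```text
the job is handed in; nothing more can be done
None
```

The skiver's lever now sits in the third notch, and the job was handed in at about 17 s of the 59 s allowed.

**What I did:** The lever started in the first notch. With the fingers shut, I pushed it back against the home stop, where it stopped moving under about 17 N. The wrist and scene pictures both showed it at home. From behind it, above the home block, I then pushed it three separate clicks. The wrist pictures after each click put the lever at about 15, 30 and 45 mm.

**Last checks:** After I backed the robot away, the final wrist picture shows the lever at the third line, within about 1 mm. No picture showed it past the third notch. In the final scene picture the other things look unmoved, and the robot was touching nothing, with wrist force near zero.

**What disagreed:** The fingertips looked about 32 mm higher in the pictures than the reported tool point. My first push, made at the reported height, passed over the lever with no contact and no force. I corrected the height from the pictures before the push that worked.

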